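# Take the finished painting off the clamped easel

### The job

Take the finished painting off the table easel: its top clamp is locked by a knob with a left-hand thread, so turn the knob clockwise until the clamp is free, slide the clamp well up the board, lift the painting off and lay it gently, flat and face up, inside the drying tray. Leave the knob loose, the clamp up and the painting at rest in the tray, do not drop the painting, and do not disturb the bottle, the brush jar or the paint tube.

Things in the scene. Friction and masses are not known exactly. Their poses are not given: they have to be found in the camera images.
- board_mid (a point): Point on the face of the fixed easel's sloping brown wooden board (272 long, 170 wide), 85 mm above the table, under the middle of the painting's place. x: up the slope; y: across; z: out of the face. The face slopes 0.45 rad from level, low edge towards the robot at yaw 0 (yaw up to 0.25). A ledge at x = -75 mm, 12 mm proud, holds the painting's lower end; the clamp stands above its upper end.
- panel_mid (a point): Centre (half-way through) of the painting, a loose light-wood panel with a painted white face: 150 long (x), 56 wide (y), 30 thick (z, out of the painted face), 0.15 to 0.3 kg. It lies on the board, long side up the slope, lower end on the ledge, upper 12 mm under the clamp's lip. Once the clamp is up it lifts straight out of the face. Free room over 45 mm beside each long side.
- clamp (a joint): Slide of the wooden top clamp (62 along the slope, 90 wide, top 39 mm above the board's face) up the slope, in m: 0 = at the painting, 0.05 = top stop; well up is over 0.03. Carries the knob, so it can be slid by holding the knob. A stop locks it until the knob is loose; then it slides with about 5 N and stays where it is left.
- clamp_lip (a point): Middle of the clamp's lower edge, on its top face, 39 mm above the board's face; same axes as board_mid. Moves with the clamp.
- knob (a joint): Angle of the left-hand-threaded knob in rad: 0 = fully tight (stop), starts at 0 to 0.4, grows as it is turned clockwise seen from outside, looking down at the board's face; upper stop 3.0. The clamp is free beyond 2.3. Turning takes about 0.15 N m. The knob rises 1.9 mm out of the board per rad.
- knob_grip (a point): On the knob's axis, at mid-height of its straight grey grip bar, 65 mm off the board's face when tight, 101 mm up the slope from board_mid when the clamp is at 0. Bar 70 long (x), 18 wide (y), 30 high (z: the turning axis, out of the board). Below it a black disc 48 across, its top 15 mm below this point. The frame turns with the knob; at angle 0 the bar points up the slope.
- tray_in (a point): Centre of the inner floor of the fixed shallow wooden drying tray: outside 230 (x) by 147 (y) by 28 high, walls 6 thick, so inside 218 by 135; floor 6 mm above the table. z up. The painting fits only lengthwise (its long side along x of this point), either way round.
- bottle: Bystander: capped clear bottle, 52 across, 130 high, origin under its centre.
- brush_jar: Bystander: white jar, 72 across, 100 high, with brush handles up to 240 mm high; origin under its centre.
- paint_tube: Bystander: paint tube lying on the table, 110 long, 28 high; origin under its middle.
There are look-alikes about, which are no part of the job. Of the things that look like the part that bears panel_mid, the largest one is meant.

How it is judged (in metres and radians):
On the way, in this order (a step that is already met when the one before it is completed fails the run):
1. the knob is turned clockwise until the clamp is free (value of joint knob above 2.3 rad and value of joint clamp below 0.01 m), for 0.1 s.
2. the clamp is slid well up the board, the painting still on its ledge (value of joint clamp above 0.03 m and z of panel_mid in the frame of board_mid below 0.03 m), for 0.2 s.
3. the painting is lifted off the board (z of panel_mid in the frame of board_mid above 0.05 m and contact force between the fingers and panel above 0.5 N), for 0.2 s.
At the end, for the whole second after the job is handed in: The painting lies in the tray, inside its walls, flat on the floor (within 4 mm and 0.08 rad), face up and at rest; the knob is still loose (above 2.2 rad) and the clamp still up (above 25 mm) (x of panel_mid in the frame of tray_in between -0.04 and 0.04 m and y of panel_mid in the frame of tray_in between -0.045 and 0.045 m and z of panel_mid in the frame of tray_in between 0.01 and 0.019 m and angle between panel_mid's own z axis and vertical below 0.08 rad and linear speed of panel below 0.02 m/s and value of joint knob above 2.2 rad and value of joint clamp above 0.025 m); the robot touches nothing.
It fails at once if a bystander is moved more than 25 mm (distance of any of bottle, brush_jar, paint_tube from where it was at the start of the episode above 0.025 m).
It fails at once if the painting is dropped (falls free at more than 0.6 m/s) (linear speed of panel above 0.6 m/s and contact force between the fingers and panel below 0.1 N).
It also fails if it takes over 64 s, if anything falls off the work surface, if the arm or the gripper's body presses on something with over 40 N, if the wrist force passes 120 N, or if a joint passes its speed limit or range.

### The arm

A 6-joint arm with a two-finger parallel gripper is mounted at the origin on the work surface. World frame = base frame: x ahead of the robot, y to its left, z up, the work surface at z = 0. Lengths are in mm, angles in rad, forces in N, time in s.
With the tool pointing down it reaches from about 300 to 775 mm from the base axis. Payload 14.6 kg.
Tool frame: the origin (TCP) lies midway between the tips of the shut fingers; the grasp point (between the pads) lies 19 mm behind it (manip.hold_point_z is the distance from the TCP to the grasp point, in mm); z points along the fingers, y is the direction in which the jaws open and shut (so a half turn about z gives the same grasp; the last joint's range is limited). The gripper opens to 94 mm and grips with 3 to 60 N. Pads are 16 mm wide; open, the fingers measure 119 mm over their backs; the gripper's body (75 mm by 177 mm) begins 78 mm behind the grasp point.
Start: joints at [-1.221, 0.3, 1.521, -0, 1.321, -0.067], TCP at [222.652, -502.907, 205.446] pointing down, gripper open.
Joint ranges: [-3.03, 3.03], [-0.79, 2.21], [0.23, 2.52], [-1.04, 4.18], [0, 3.07], [-2.55, 2.55]. Speed limits (rad/s): [2.22, 2.22, 2.57, 3.14, 3.14, 3.14].

### API

Orientations are given as [roll, pitch, yaw] about the fixed x, y, z axes, in that order (R = Rz(yaw) Ry(pitch) Rx(roll)).
In Python, from cell import manip gives the robot as it stands.
- The arm moves only by the shell command python3 -m crank 'ROWS' [OPENING] [FORCE]. ROWS is JSON, a list of rows, each an object with "offset": the shift along the world's x, y, z in m, a list of three; "spin": the turn about the world's z in degrees. In form: [{"offset": [dx, dy, dz], "spin": spin}, ...]. A call has exactly 8 rows; each row is the pose to reach, as a shift and turn from the pose measured when the call began; what a row does not reach only later rows make up. A row lasts 1/12 s, in which the tool goes at most 41.7 mm and 7.16 degrees, less where a joint would pass 70% of its speed; a pose out of reach is approached as far as the arm can. A call with a gripper value outside its range is refused whole. OPENING is the opening, from 0 (shut) to 1 (fully open), set as the call begins (- or left out, the last holds). The fingers move at their own pace and stop on an object; FORCE is the grip in N (left out, the last holds). Time passes only in rows, so rows that repeat a pose let the fingers close, or fill a call up. It gives the time, the measured TCP pose, the force and the opening at its end, in the units of the state.
- manip.read_state(): the state, without advancing time (a new reading comes with each control period).
- manip.camera(name): name is "scene" or "top" or "wrist"; returns a dict with "pixels" (384x512x3 uint8, red, green, blue), "fx", "fy", "cx", "cy" (pixels), "extrinsics" (4x4, takes a point from world to camera coordinates); the wrist camera has in their place "hand_eye" (4x4, takes a point from camera to tool coordinates, whose origin is the TCP and whose axes are the flange's). Camera axes: x right, y down, z forward; pixel columns grow to the right and rows downward; lengths in mm; the calibration is good to about 2 mm. A picture is of the moment at which its call begins: read the wrist's pose just before it. There is no depth.
- manip.sign_off(): hands the job in, once; it reports no verdict.
Trained networks look in a picture, given as the dict that the camera call returned (one of the last four; its "shot" number tells which), for a name from the list of things; names that differ only in an ending like _2 or _b are one class to them, and where a whole thing is asked for, a point or a joint stands for the part that bears it (a point fixed in the world has none). Each returns a list of dicts, best first, with "conf" (0 to 1); they miss things now and then, are a little off and sometimes report something else, mostly with a low value. They report only what shows in the picture. A call takes as long as a camera call. They do not tell look-alikes from the thing itself.
- manip.search_frame(picture, name): "location" ([x, y, z] in mm, in world coordinates, good to about 4 mm: the middle of the surface that is visible of it).
- manip.masks_of(picture, name): "mask" (384x512 bool, what is visible of it).
The state is a dict: "clock": time; "joints": joint angles; "qd": joint speeds; "effort": joint torques, N m; "eef_pos": TCP position; "eef_rot": TCP orientation; "wrist_force": force on the tool from outside, world axes, zero at the start; "moment": the same for the moment, N m; "finger_gap": finger opening in mm.
Only numpy, scipy, OpenCV 4.12 (cv2) and the standard library are available. Lean on these libraries where they do the work, as an engineer would, in place of code of your own. Each camera call takes 0.05 s, during which the arm holds its last target. There are 200 camera calls.

## Working session

There is one attempt and no reset: what is moved stays moved. The work goes in short steps, Python scripts to look and compute and a shell command to move; the robot and the scene stay as the last step left them, time stands still between calls to the robot, and variables do not carry over. Pictures are saved under pics/ and viewed, about 8 in all and at most 12, crops included, and the job is handed in when it is done.

```bash
mkdir -p pics; ls
python3 - <<'E'
from cell import manip
import cv2,numpy as np
s=manip.read_state();print({k:np.round(v,3).tolist() for k,v in s.items()})
for c in("top","scene"):
    p=manip.camera(c);cv2.imwrite(f"pics/{c}0.png",cv2.cvtColor(p["pixels"],cv2.COLOR_RGB2BGR))
    print(c,p["fx"],np.round(p["extrinsics"],3).tolist())
    for n in["board_mid","panel_mid","clamp","clamp_lip","knob","knob_grip","tray_in","bottle","brush_jar","paint_tube"]:
        try:print(n,[(np.round(d["location"],0).tolist(),round(d["conf"],2)) for d in manip.search_frame(p,n)])
        except Exception as e:print(n,e)
E
```

```text
pics
{'clock': 0.0, 'joints': [-1.221, 0.3, 1.522, -0.0, 1.321, -0.067], 'qd': [-0.0, -0.0, 0.002, 0.0, 0.0, -0.001], 'effort': [0.001, -53.18, -35.274, 0.071, 0.024, -0.0], 'eef_pos': [222.586, -502.674, 204.906], 'eef_rot': [-3.14, -0.0, 0.417], 'wrist_force': [0.57, 0.666, -0.297], 'moment': [-0.027, -0.029, 0.015], 'finger_gap': 93.682}
top 471.2975259562974 [[-0.046, -0.999, 0.004, 106.825], [-0.974, 0.044, -0.224, 569.263], [0.223, -0.014, -0.975, 1088.214], [0.0, 0.0, 0.0, 1.0]]
board_mid [([622.0, 193.0, 124.0], 0.6)]
panel_mid [([616.0, 411.0, 19.0], 0.9), ([353.0, 195.0, 20.0], 0.81), ([549.0, 222.0, 112.0], 0.78), ([583.0, -2.0, 88.0], 0.56)]
clamp [([634.0, 206.0, 168.0], 0.89)]
clamp_lip [([634.0, 206.0, 172.0], 0.88), ([553.0, -200.0, 2.0], 0.68)]
knob [([626.0, 204.0, 194.0], 0.66)]
knob_grip [([632.0, 211.0, 188.0], 0.78)]
tray_in [([552.0, -200.0, 6.0], 0.89)]
bottle [([583.0, -2.0, 89.0], 0.57)]
brush_jar [([735.0, 16.0, 77.0], 0.56)]
paint_tube [([455.0, 5.0, 24.0], 0.98)]
scene 420.0617317255281 [[0.583, 0.812, -0.008, -397.484], [0.608, -0.444, -0.658, -217.982], [-0.538, 0.379, -0.753, 1317.041], [0.0, 0.0, 0.0, 1.0]]
board_mid []
panel_mid [([542.0, 211.0, 101.0], 0.75), ([619.0, 423.0, 20.0], 0.7), ([363.0, 195.0, 19.0], 0.57)]
clamp [([657.0, 197.0, 164.0], 0.93), ([540.0, 210.0, 99.0], 0.28)]
clamp_lip [([656.0, 196.0, 165.0], 0.9)]
knob [([646.0, 198.0, 193.0], 0.67)]
knob_grip [([644.0, 201.0, 194.0], 0.65)]
tray_in [([569.0, -205.0, 6.0], 0.93)]
bottle [([612.0, -12.0, 83.0], 0.83)]
brush_jar [([744.0, 11.0, 81.0], 0.95), ([657.0, 195.0, 164.0], 0.18)]
paint_tube [([465.0, 2.0, 23.0], 0.59)]
```

```bash
python3 -c "
import cv2,numpy as np
a=[cv2.imread(f'pics/{c}0.png') for c in('top','scene')]
cv2.imwrite('pics/both.png',cv2.resize(np.hstack(a),(800,300),interpolation=cv2.INTER_AREA))"
```

```text
(no output)
```

View pics/top0.png

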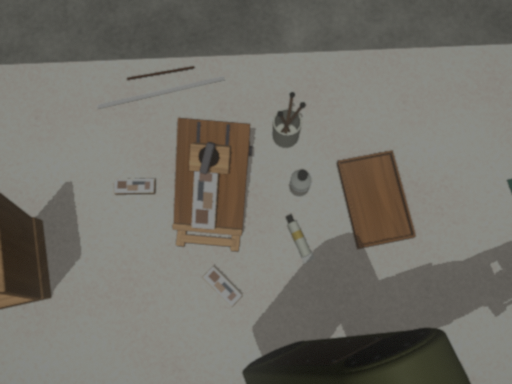

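View pics/scene0.png

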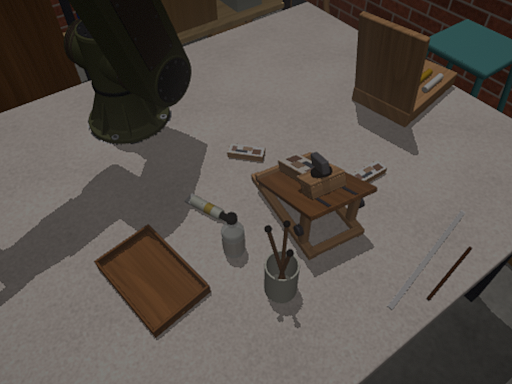

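Top picture: easel with the largest panel at about (205,195). Small look-alike panels are at (135,186) and (222,285). The tray is at (376,199), bottle (300,181), jar (287,127) and tube (298,236). The panel on the easel is the one meant: it is the largest and sits under the clamp. I'm moving over it now for a close wrist view, which will also serve as the confirming crop.

```bash
python3 -m crank '[{"offset":[0.1,0.23,0.08],"spin":54},{"offset":[0.1,0.23,0.08],"spin":54},{"offset":[0.1,0.23,0.08],"spin":54},{"offset":[0.1,0.23,0.08],"spin":54},{"offset":[0.1,0.23,0.08],"spin":54},{"offset":[0.1,0.23,0.08],"spin":54},{"offset":[0.1,0.23,0.08],"spin":54},{"offset":[0.1,0.23,0.08],"spin":54}]' 1
python3 -m crank '[{"offset":[0.11,0.24,0.08],"spin":54},{"offset":[0.11,0.24,0.08],"spin":54},{"offset":[0.11,0.24,0.08],"spin":54},{"offset":[0.11,0.24,0.08],"spin":54},{"offset":[0.11,0.24,0.08],"spin":54},{"offset":[0.11,0.24,0.08],"spin":54},{"offset":[0.11,0.24,0.08],"spin":54},{"offset":[0.11,0.24,0.08],"spin":54}]'
python3 -m crank '[{"offset":[0.12,0.24,0.04],"spin":54},{"offset":[0.12,0.24,0.04],"spin":54},{"offset":[0.12,0.24,0.04],"spin":54},{"offset":[0.12,0.24,0.04],"spin":54},{"offset":[0.12,0.24,0.04],"spin":54},{"offset":[0.12,0.24,0.04],"spin":54},{"offset":[0.12,0.24,0.04],"spin":54},{"offset":[0.12,0.24,0.04],"spin":54}]'
cat > h.py <<'E'
from cell import manip
import cv2,numpy as np
from scipy.spatial.transform import Rotation as R
def ext(p,s):
    if "extrinsics" in p: return np.array(p["extrinsics"])
    T=np.eye(4);T[:3,:3]=R.from_euler("xyz",s["eef_rot"]).as_matrix();T[:3,3]=s["eef_pos"]
    return np.linalg.inv(T@np.array(p["hand_eye"]))
def shot(c,f=None):
    s=manip.read_state();p=manip.camera(c);E=ext(p,s)
    if f: cv2.imwrite(f"pics/{f}.png",cv2.cvtColor(p["pixels"],cv2.COLOR_RGB2BGR))
    return p,E,s
def proj(p,E,X):
    X=np.atleast_2d(X)@E[:3,:3].T+E[:3,3]
    return np.c_[p["fx"]*X[:,0]/X[:,2]+p["cx"],p["fy"]*X[:,1]/X[:,2]+p["cy"]]
def ray(p,E,u,v):
    d=E[:3,:3].T@np.array([(u-p["cx"])/p["fx"],(v-p["cy"])/p["fy"],1]);return -E[:3,:3].T@E[:3,3],d
def onz(p,E,u,v,z):
    o,d=ray(p,E,u,v);return o+d*(z-o[2])/d[2]
E
python3 - <<'E'
from h import *
p,E,s=shot("wrist","w1");print(np.round(s["eef_pos"]),s["eef_rot"],s["joints"],np.round(p["hand_eye"],2).tolist(),p["fx"])
for n in["board_mid","panel_mid","clamp_lip","knob_grip"]:
    print(n,[(np.round(d["location"],0).tolist(),round(d["conf"],2)) for d in manip.search_frame(p,n)])
E
```

```text
clock: 1.77
eef_pos: [323.9, -270.8, 287.1]
eef_rot: [3.139, 0.001, 1.37]
wrist_force: [0.9, -0.6, -0.6]
finger_gap: 94.3
clock: 2.43
eef_pos: [435.3, -27.2, 368.6]
eef_rot: [3.137, 0.003, 2.323]
wrist_force: [0.1, -0.6, -0.2]
finger_gap: 94.3
clock: 3.1
eef_pos: [556.3, 216.8, 407.3]
eef_rot: [3.137, 0.001, -3.007]
wrist_force: [-0.3, -0.4, 0.2]
finger_gap: 94.4
[556. 217. 407.] [ 3.13672760e+00  9.75993245e-04 -3.00727519e+00] [ 0.30810802  0.36141893  0.98440484  0.00474057  1.79396391 -1.39595479] [[-0.0, -0.96, -0.28, 82.64], [1.0, -0.0, -0.0, -0.11], [-0.0, -0.28, 0.96, -179.56], [0.0, 0.0, 0.0, 1.0]] 341.2925773133811
board_mid [([627.0, 193.0, 122.0], 0.89)]
panel_mid [([617.0, 411.0, 21.0], 0.84), ([367.0, 207.0, 20.0], 0.73), ([554.0, 223.0, 111.0], 0.69)]
clamp_lip [([633.0, 205.0, 171.0], 0.64)]
knob_grip [([632.0, 206.0, 190.0], 0.71), ([553.0, 224.0, 112.0], 0.65)]
```

View pics/w1.png

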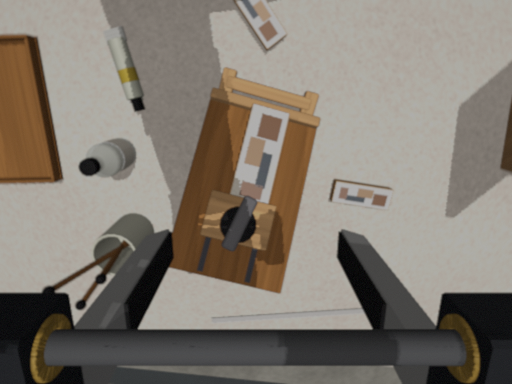

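The wrist view shows the easel with its low edge at the top of the picture. The panel's lower corners are at (252,104) and (289,111), the clamp is around (237,220), and the bar runs from (250,198) to (228,246). I'm fitting the easel model to these points and checking it with an overlay.

```bash
cat >> h.py <<'E'
def frame(x,y,yaw,z=85): # board_mid
    return R.from_euler("xyz",[0,-.45,yaw]).as_matrix(),np.array([x,y,z])
E
python3 - <<'E'
from h import *
from scipy.optimize import least_squares
p,E,s=shot("wrist")
obs=[((-75,-28,30),(252,104)),((-75,28,30),(289,111)),((63,-45,39),(205,193)),((63,45,39),(276,207)),((125,-45,39),(198,234)),((125,45,39),(267,248)),((101,0,52),(238,224)),
 (("lo",-85,0),(220,90)),(("lo",85,0),(320,120)),(("hi",85,0),(282,292)),(("hi",-85,0),(172,266))]
uv=np.array([o[1] for o in obs])
def model(q):
    A,t=frame(*q[:3]);X=[[{"lo":q[3],"hi":q[3]+272}.get(o[0][0],o[0][0]),*o[0][1:]] for o in obs]
    return proj(p,E,np.array(X,float)@A.T+t)
r=least_squares(lambda q:(model(q)-uv).ravel(),[550,215,0.1,-100],x_scale=[10,10,.1,10],loss="soft_l1",f_scale=2)
print(r.x);print(np.round(model(r.x)-uv,1).tolist())
A,t=frame(*r.x[:3])
# bar angle fit, top face z=80
ends=np.array([(250,198),(228,246)])
g=lambda a:proj(p,E,np.array([[101-35*np.cos(a),35*np.sin(a),81],[101+35*np.cos(a),-35*np.sin(a),81]])@A.T+t)
ra=least_squares(lambda a:(g(a[0])-ends).ravel(),[.2]);print("knob",ra.x,g(ra.x[0]))
k=A@[101,0,65]+t;pm=A@[0,0,15]+t;print("knob_grip",k,"panel",pm,"up",A[:,0],"n",A[:,2])
im=cv2.cvtColor(p["pixels"],cv2.COLOR_RGB2BGR);im=cv2.resize(im[70:310,140:360],None,fx=2.5,fy=2.5,interpolation=cv2.INTER_CUBIC)
a=ra.x[0];c,s_=np.cos(a),np.sin(a);B=np.array([[c,s_],[-s_,c]])
bar=[[101,0,80]+np.r_[B@[i,j],0] for i,j in((-35,-9),(-35,9),(35,9),(35,-9))]
lo=r.x[3]
for L,col in(([(-75,-28,30),(-75,28,30),(75,28,30),(75,-28,30)],(0,255,0)),([(63,-45,39),(63,45,39),(125,45,39),(125,-45,39)],(255,0,0)),([(lo,-85,0),(lo,85,0),(lo+272,85,0),(lo+272,-85,0)],(0,0,255)),(bar,(0,255,255))):
    P=((proj(p,E,np.array(L,float)@A.T+t)-[140,70])*2.5).astype(int);cv2.polylines(im,[P],True,col,1)
cv2.imwrite("pics/ov1.png",im)
E
```

```text
[ 5.69393655e+02  2.13835593e+02 -1.55573408e-01 -9.46735004e+01]
[[-1.9, -1.6], [-1.7, 2.2], [8.5, -3.4], [1.7, -0.2], [3.0, 0.7], [-0.0, 3.6], [1.6, 1.0], [-4.9, -1.8], [0.8, -0.9], [-1.1, 2.1], [-8.4, -0.8]]
knob [0.18091116] [[253.39646655 197.75630293]
 [229.19426795 250.28013794]]
knob_grip [631.30914833 204.12471716 187.4605806 ] panel [562.94796911 214.84653908  98.50670654] up [ 0.88957226 -0.13952122  0.43496553] n [-0.42971239  0.06739643  0.9004471 ]
```

View pics/ov1.png

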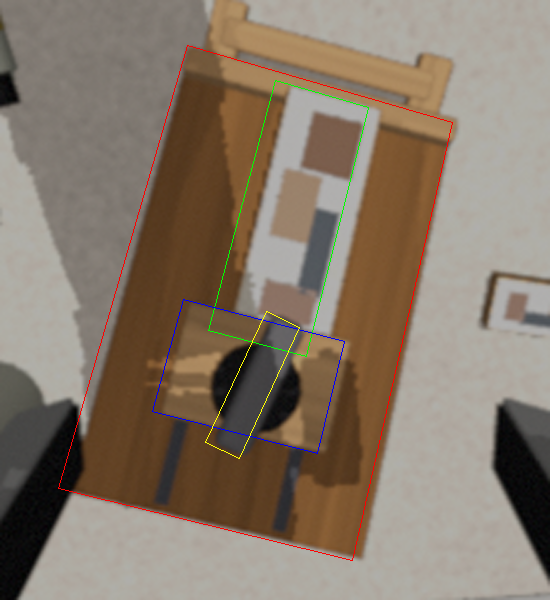

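The overlay is a few pixels off, and yaw is the worst part. I'll go closer and square up to get a sharper fit.

```bash
python3 -m crank '[{"offset":[0.04,-0.005,-0.08],"spin":-15},{"offset":[0.04,-0.005,-0.08],"spin":-15},{"offset":[0.04,-0.005,-0.08],"spin":-15},{"offset":[0.04,-0.005,-0.08],"spin":-15},{"offset":[0.04,-0.005,-0.08],"spin":-15},{"offset":[0.04,-0.005,-0.08],"spin":-15},{"offset":[0.04,-0.005,-0.08],"spin":-15},{"offset":[0.04,-0.005,-0.08],"spin":-15}]'
python3 - <<'E'
from h import *
p,E,s=shot("wrist","w2");np.save("E2.npy",E);print(s["eef_pos"],s["eef_rot"])
for n in["board_mid","panel_mid","clamp_lip","knob_grip"]:
    for d in manip.masks_of(p,n):
        m=d["mask"].astype(np.uint8);c=max(cv2.findContours(m,0,2)[0],key=cv2.contourArea)
        print(n,round(d["conf"],2),m.sum(),cv2.approxPolyDP(c,4,True)[:,0].tolist())
im=cv2.imread("pics/w2.png")[30:300,110:400]
im=cv2.resize(im,None,fx=2.2,fy=2.2,interpolation=cv2.INTER_CUBIC);im=np.clip(im*1.3,0,255).astype(np.uint8)
cv2.imwrite("pics/w2c.png",im)
E
```

```text
clock: 4.07
eef_pos: [594.9, 207.3, 330.8]
eef_rot: [3.136, 0.006, 3.002]
wrist_force: [-0.4, -0.4, 0.6]
finger_gap: 93.9
[594.92965618 207.33792688 330.84449504] [3.13583159 0.00554675 3.00171194]
board_mid 0.95 25321 [[322, 67], [190, 69], [187, 287], [331, 285]]
panel_mid 0.97 5503 [[242, 71], [239, 181], [286, 184], [286, 72]]
panel_mid 0.75 2073 [[433, 131], [360, 137], [359, 161], [431, 157]]
panel_mid 0.41 100 [[230, 0], [240, 8], [247, 1]]
clamp_lip 0.92 5008 [[299, 185], [264, 179], [220, 184], [217, 239], [242, 241], [253, 250], [260, 250], [266, 240], [299, 239]]
knob_grip 0.81 2130 [[264, 179], [256, 182], [254, 194], [237, 211], [244, 245], [255, 251], [281, 220], [271, 198], [274, 184]]
```

View pics/w2c.png

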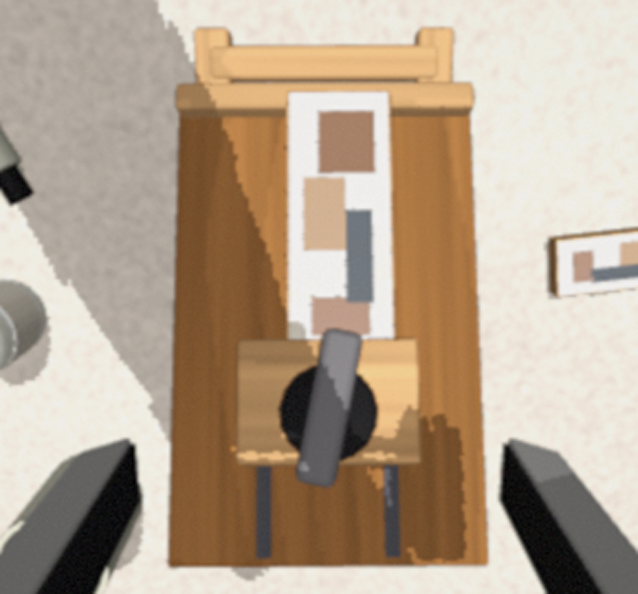

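Sharper now. In the crop, the panel's lower edge is at (288..388, 93), the clamp lip at (239..416, 341) and the disc centre at (329,410). The bar runs from (342,330) to (318,485). This also confirms that the panel under the clamp is the large one. Refit:

Run:
```python
from h import *
from scipy.optimize import least_squares
E=np.load("E2.npy");p,_,_=shot("wrist")
c=lambda x,y:(110+x/2.2,30+y/2.2)
# (x,y,z) , pixel, use_u, use_v ; x None=unknown
obs=[((63,-45,39),c(239,341),1,1),((63,45,39),c(416,341),1,1),((101,0,51),c(329,410),1,1),((120,-45,39),c(238,455),1,0),((120,45,39),c(419,455),1,0),
((18,-85,0),c(174,300),1,0),((18,85,0),c(480,300),1,0),((150,-85,0),c(168,540),1,0),((150,85,0),c(487,540),1,0),((-75,0,30),c(338,93),0,1)]
uv=np.array([o[1] for o in obs]);w=np.array([o[2:] for o in obs]);X=np.array([o[0] for o in obs],float)
def model(q):
    A,t=frame(*q[:3]);return proj(p,E,X@A.T+t)
f=lambda q:((model(q)-uv)*w).ravel()
r=least_squares(f,[565,214,-.15],x_scale=[10,10,.1],loss="soft_l1");q=r.x
print(q);print(np.round(f(q).reshape(-1,2),1).tolist())
A,t=frame(*q)
def inpl(u,v,z): # board coords at height z
    o,d=ray(p,E,u,v);o=A.T@(o-t);d=A.T@d;return np.round(o+d*(z-o[2])/d[2],1)
for n,x,y,z in(("pLL",288,93,30),("pLR",388,94,30),("pR",392,330,30),("pL",289,300,30),("bar lo",342,330,80),("bar hi",318,485,80),("disc",329,410,51),("boardtop",168,565,0),("boardtop",488,566,0)):print(n,inpl(*c(x,y),z))
print("knob",A@[101,0,65.4]+t,"panel",A@[0,0,15]+t,"up",A[:,0],"across",A[:,1],"n",A[:,2]);np.save("q.npy",q)
print(manip.read_state()["eef_pos"],manip.read_state()["eef_rot"])
```

```text
[ 5.69727971e+02  2.16760214e+02 -1.41726682e-01]
[[-0.4, -0.3], [1.0, -0.4], [0.0, 1.8], [-0.7, 0.0], [0.9, 0.0], [0.3, -0.0], [-0.9, -0.0], [-0.1, -0.0], [-0.0, -0.0], [-0.0, -0.2]]
pLL [-74.7 -21.   30. ]
pLR [-74.2  33.   30. ]
pR [56.  32.9 30. ]
pL [ 40.1 -20.   30. ]
bar lo [66.2  5.3 80. ]
bar hi [134.2  -5.5  80. ]
disc [99.1 -0.  51. ]
boardtop [175.8 -84.1   0. ]
boardtop [176.8  84.5   0. ]
knob [631.59974681 207.93214491 187.82075944] panel [563.26890537 217.68181471  98.50670654] up [ 0.89141884 -0.12719058  0.43496553] across [0.14125269 0.98997357 0.        ] n [-0.43060438  0.06144005  0.9004471 ]
[595.06697074 207.12133729 329.09552039] [3.13689653 0.00325294 3.00065749]
```

```bash
python3 -m crank '[{"offset":[0.0365,0.001,-0.06],"spin":-10.3},{"offset":[0.0365,0.001,-0.06],"spin":-10.3},{"offset":[0.0365,0.001,-0.09],"spin":-10.3},{"offset":[0.0365,0.001,-0.115],"spin":-10.3},{"offset":[0.0365,0.001,-0.13],"spin":-10.3},{"offset":[0.0365,0.001,-0.14],"spin":-10.3},{"offset":[0.0365,0.001,-0.141],"spin":-10.3},{"offset":[0.0365,0.001,-0.141],"spin":-10.3}]' 0.55
python3 -m crank '[{"offset":[0,0,0],"spin":0},{"offset":[0,0,0],"spin":0},{"offset":[0,0,0],"spin":0},{"offset":[0,0,0],"spin":0},{"offset":[0,0,0],"spin":0},{"offset":[0,0,0],"spin":0},{"offset":[0,0,0],"spin":0},{"offset":[0,0,0],"spin":0}]' 0 20
```

```text
clock: 5.03
eef_pos: [631.7, 208.2, 188.6]
eef_rot: [3.137, 0.004, 2.821]
wrist_force: [-0.1, -0.5, -0.7]
finger_gap: 52.3
clock: 5.7
eef_pos: [631.7, 207.9, 188.9]
eef_rot: [3.137, 0.004, 2.821]
wrist_force: [-2.7, -4.7, 4.6]
finger_gap: 18.5
```

```bash
python3 -m crank '[{"offset":[0,0,0],"spin":-5},{"offset":[0,0,0],"spin":-10},{"offset":[0,0,0.0005],"spin":-15},{"offset":[0,0,0.0005],"spin":-20},{"offset":[0,0,0.001],"spin":-25},{"offset":[-0.0005,0,0.001],"spin":-30},{"offset":[-0.0005,0,0.001],"spin":-35},{"offset":[-0.0005,0,0.001],"spin":-40}]' 0 25
python3 - <<'E'
from h import *
s=manip.read_state();print(s["wrist_force"],s["moment"],s["joints"])
E
```

```text
clock: 6.37
eef_pos: [630.9, 207.9, 190.6]
eef_rot: [3.137, 0.004, 2.119]
wrist_force: [-7.8, -3.7, 8.4]
finger_gap: 20.8
[-7.8316023  -3.72316116  8.37716503] [-0.58036945  1.13274081  0.30973427] [ 0.2641465   0.56799808  1.17645317 -0.00227434  1.39205144 -0.28342451]
```

```bash
python3 -m crank '[{"offset":[0,0,0],"spin":-5},{"offset":[0,0,0],"spin":-10},{"offset":[0,0,0.0005],"spin":-15},{"offset":[0,0,0.0005],"spin":-20},{"offset":[0,0,0.001],"spin":-25},{"offset":[-0.0005,0,0.001],"spin":-30},{"offset":[-0.0005,0,0.001],"spin":-35},{"offset":[-0.0005,0,0.001],"spin":-40}]' 0 25
python3 - <<'E'
from h import *
s=manip.read_state();print(s["wrist_force"],s["moment"],s["joints"][5])
E
```

```text
clock: 7.03
eef_pos: [629.5, 208.0, 191.9]
eef_rot: [3.139, 0.004, 1.417]
wrist_force: [-13.1, -3.6, 8.5]
finger_gap: 22.0
[-13.07134184  -3.56762447   8.46118067] [-0.54868824  2.10084218  0.24614975] 0.4205293269701637
```

```bash
python3 -m crank '[{"offset":[0,0,0],"spin":-4},{"offset":[0,0,0],"spin":-8},{"offset":[0,0,0.0005],"spin":-12},{"offset":[0,0,0.0005],"spin":-16},{"offset":[0,0,0.001],"spin":-20},{"offset":[-0.0005,0,0.001],"spin":-24},{"offset":[-0.0005,0,0.001],"spin":-27},{"offset":[-0.0005,0,0.001],"spin":-30}]' 0 25
python3 - <<'E'
from h import *
s=manip.read_state();print(s["wrist_force"],s["moment"],s["joints"][5])
p,E,s=shot("wrist","w3");t,Et,_=shot("top","t3")
a=cv2.imread("pics/w3.png");b=cv2.resize(cv2.imread("pics/t3.png")[100:260,150:280],(312,384),interpolation=cv2.INTER_CUBIC)
cv2.imwrite("pics/v3.png",cv2.resize(np.hstack([a,b]),(800,373)))
E
```

```text
clock: 7.7
eef_pos: [628.2, 208.5, 193.4]
eef_rot: [3.141, 0.005, 0.891]
wrist_force: [-10.1, -0.7, 7.0]
finger_gap: 21.3
[-10.08367679  -0.65813757   6.98555475] [-0.18616428  1.73219051  0.17999925] 0.9465408906379507
```

View pics/v3.png

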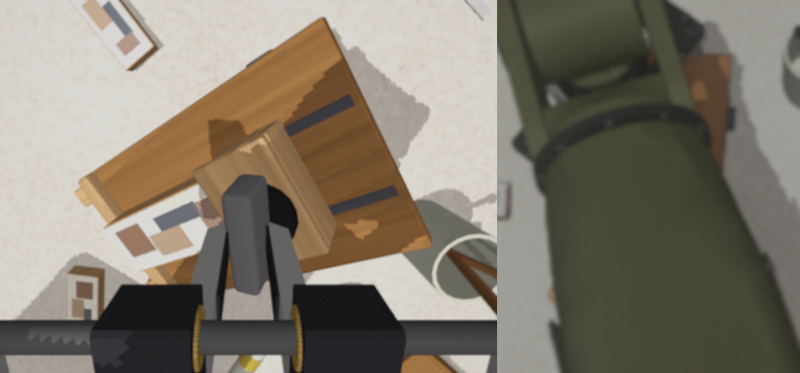

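The bar follows the fingers, and the knob is at about 2.16 rad by geometry. I'll turn it about 30° more.

```bash
python3 -m crank '[{"offset":[-0.0005,0,0],"spin":-5},{"offset":[-0.001,0,0],"spin":-10},{"offset":[-0.001,0,0.0005],"spin":-15},{"offset":[-0.001,0,0.0005],"spin":-20},{"offset":[-0.001,0,0.001],"spin":-25},{"offset":[-0.001,0,0.001],"spin":-30},{"offset":[-0.001,0,0.001],"spin":-31},{"offset":[-0.001,0,0.001],"spin":-31}]' 0 25
python3 -m crank '[{"offset":[0,0,0],"spin":0},{"offset":[0,0,0],"spin":0},{"offset":[0,0,0],"spin":0},{"offset":[0,0,0],"spin":0},{"offset":[0,0,0],"spin":0},{"offset":[0,0,0],"spin":0},{"offset":[0,0,0],"spin":0},{"offset":[0,0,0],"spin":0}]'
python3 - <<'E'
from h import *
p,E,s=shot("wrist","w4");print(s["wrist_force"],s["moment"],s["joints"][5],s["eef_rot"])
E
```

```text
clock: 8.47
eef_pos: [626.7, 208.9, 195.0]
eef_rot: [3.141, 0.005, 0.35]
wrist_force: [-7.4, -1.1, 6.6]
finger_gap: 19.2
clock: 9.13
eef_pos: [626.5, 208.9, 195.1]
eef_rot: [3.142, 0.006, 0.35]
wrist_force: [-5.5, -2.2, 4.0]
finger_gap: 19.2
[-5.52642637 -2.19124486  3.95100827] [-0.53223045  0.82368889  0.17880788] 1.4876684203112167 [3.1415147  0.00574283 0.34982762]
```

View pics/w4.png

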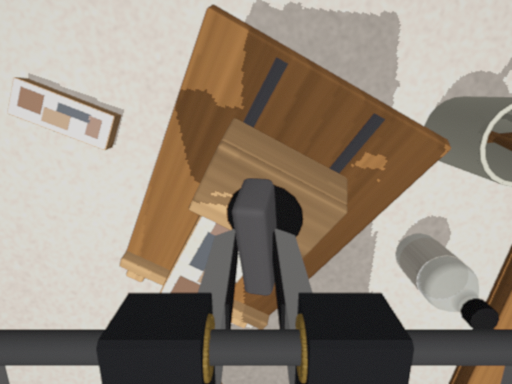

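The knob is at about 2.69 rad. Sliding the clamp up the slope by 44 mm.

```bash
python3 -m crank '[{"offset":[0.005,-0.0007,0.0024],"spin":0},{"offset":[0.01,-0.0014,0.0049],"spin":0},{"offset":[0.015,-0.0021,0.0073],"spin":0},{"offset":[0.02,-0.0029,0.0098],"spin":0},{"offset":[0.025,-0.0036,0.0122],"spin":0},{"offset":[0.03,-0.0043,0.0146],"spin":0},{"offset":[0.035,-0.005,0.0171],"spin":0},{"offset":[0.04,-0.0057,0.0195],"spin":0}]'
python3 -m crank '[{"offset":[0,0,0],"spin":0},{"offset":[0,0,0],"spin":0},{"offset":[0,0,0],"spin":0},{"offset":[0,0,0],"spin":0},{"offset":[0,0,0],"spin":0},{"offset":[0,0,0],"spin":0},{"offset":[0,0,0],"spin":0},{"offset":[0,0,0],"spin":0}]'
python3 -m crank '[{"offset":[0,0,0],"spin":0},{"offset":[0,0,0],"spin":0},{"offset":[0,0,0],"spin":0},{"offset":[0,0,0],"spin":0},{"offset":[0,0,0.03],"spin":0},{"offset":[0,0,0.06],"spin":0},{"offset":[0,0,0.09],"spin":0},{"offset":[0,0,0.12],"spin":0}]' 0.6 20
```

```text
clock: 9.85
eef_pos: [666.1, 203.4, 214.4]
eef_rot: [-3.141, 0.007, 0.35]
wrist_force: [-8.0, -1.1, 2.2]
finger_gap: 19.0
clock: 10.52
eef_pos: [666.1, 203.4, 214.5]
eef_rot: [-3.141, 0.007, 0.35]
wrist_force: [-4.2, -2.0, 4.0]
finger_gap: 19.4
clock: 11.18
eef_pos: [665.9, 203.4, 335.9]
eef_rot: [-3.141, 0.007, 0.35]
wrist_force: [0.2, -0.9, 1.0]
finger_gap: 56.5
```

```bash
python3 -m crank '[{"offset":[-0.03,0.003,0.01],"spin":-7},{"offset":[-0.06,0.006,0.01],"spin":-14},{"offset":[-0.09,0.009,0.01],"spin":-21},{"offset":[-0.11,0.012,0.01],"spin":-28},{"offset":[-0.115,0.014,0.01],"spin":-28.2},{"offset":[-0.115,0.014,0.01],"spin":-28.2},{"offset":[-0.115,0.014,0.01],"spin":-28.2},{"offset":[-0.115,0.014,0.01],"spin":-28.2}]' 1
python3 - <<'E'
from h import *
p,E,s=shot("wrist","w5");np.save("E5.npy",E);print(s["eef_pos"],s["eef_rot"],s["joints"])
for n in["panel_mid","clamp_lip","knob_grip"]:
    for d in manip.masks_of(p,n)[:2]:
        m=d["mask"].astype(np.uint8);c=max(cv2.findContours(m,0,2)[0],key=cv2.contourArea)
        print(n,round(d["conf"],2),m.sum(),cv2.approxPolyDP(c,3,True)[:,0].tolist())
t,Et,_=shot("top","t5")
for d in manip.masks_of(t,"tray_in")[:2]:
    m=d["mask"].astype(np.uint8);c=max(cv2.findContours(m,0,2)[0],key=cv2.contourArea);P=cv2.approxPolyDP(c,4,True)[:,0]
    print("tray",d["conf"],P.tolist());
    for z in(28,):
        W=np.array([onz(t,Et,u,v,z) for u,v in P]);print(np.round(W,1).tolist(),cv2.minAreaRect(W[:,:2].astype(np.float32)))
E
```

```text
clock: 11.85
eef_pos: [551.8, 217.3, 345.4]
eef_rot: [-3.141, 0.008, -0.14]
wrist_force: [-0.1, -1.0, 0.4]
finger_gap: 93.7
[551.7876817  217.29019731 345.40584023] [-3.14123833  0.00764029 -0.1396895 ] [0.31171824 0.34712153 1.14157987 0.0036662  1.65961112 2.02251833]
panel_mid 0.67 7825 [[205, 0], [201, 15], [209, 76], [250, 76], [262, 91], [268, 92], [279, 85], [281, 77], [297, 75], [303, 31], [302, 0]]
panel_mid 0.61 1966 [[150, 110], [80, 115], [80, 137], [88, 142], [151, 134], [154, 130]]
clamp_lip 0.87 7741 [[205, 1], [202, 16], [209, 76], [253, 76], [267, 92], [279, 84], [280, 77], [298, 74], [303, 22], [300, 0]]
knob_grip 0.57 3336 [[237, 3], [225, 12], [223, 19], [227, 49], [267, 92], [279, 84], [273, 62], [279, 44], [277, 28], [268, 16], [247, 12]]
tray 0.77 [[391, 151], [336, 164], [357, 248], [414, 236]]
[[676.1, -249.5, 28.0], [647.7, -105.0, 28.0], [431.0, -139.5, 28.0], [454.2, -283.1, 28.0]] ((553.5924072265625, -194.48582458496094), (224.7495574951172, 147.22296142578125), 9.04684829711914)
```

View pics/w5.png

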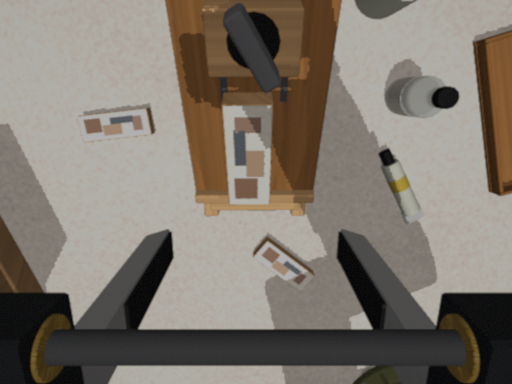

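The clamp is up at about (253,40) and the panel is fully clear, with its lower edge at (230..270, 204). Computing the panel's location:

Run:
```python
from h import *
E=np.load("E5.npy");p,_,s=shot("wrist");q=np.load("q.npy");A,t=frame(*q)
def inpl(u,v,z):
    o,d=ray(p,E,u,v);o=A.T@(o-t);d=A.T@d;return np.round(o+d*(z-o[2])/d[2],1)
for n,u,v,z in(("pL",230,204,30),("pR",270,203,30),("pL2",226,120,30),("pR2",271.5,120,30),("up",248,105,30),("up0",248,93,0),("lip",207,77,39),("lip",298,76,39),("disc",253,40,55)):print(n,inpl(u,v,z))
hi,lo=inpl(236,12,85),inpl(268,88,85);print("bar",hi,lo,np.arctan2(*(hi-lo)[1::-1]))
print("proj panel corners",np.round(proj(p,E,np.array([[-75,-22,30],[-75,34,30],[75,34,30],[75,-22,30.]])@A.T+t)))
for y in(4,6,8):print(y,A@[0,y,15]+t)
s=manip.read_state();print(s["eef_pos"],s["eef_rot"])
```

```text
pL [-76.7  32.   30. ]
pR [-74.7 -22.9  30. ]
pL2 [53.7 30.2 30. ]
pR2 [ 53.7 -20.7  30. ]
up [72.   5.4 30. ]
up0 [71.3  5.8  0. ]
lip [107.   45.4  39. ]
lip [108.1 -44.7  39. ]
disc [147.5  -0.4  55. ]
bar [177.4  12.2  85. ] [117.1 -13.5  85. ] 0.4028885838363795
proj panel corners [[269. 203.]
 [228. 203.]
 [221. 102.]
 [273. 102.]]
4 [563.83391614 221.64170901  98.50670654]
6 [564.11642153 223.62165616  98.50670654]
8 [564.39892692 225.6016033   98.50670654]
[551.1583505  217.36653805 345.68573225] [-3.1411197   0.00746317 -0.14155717]
```

The clamp reads about 44.5 mm and the knob about 2.74 rad. Descending to the panel at (564, 223).

```bash
python3 -m crank '[{"offset":[0.013,0.0053,-0.04],"spin":0},{"offset":[0.013,0.0053,-0.08],"spin":0},{"offset":[0.013,0.0053,-0.12],"spin":0},{"offset":[0.013,0.0053,-0.16],"spin":0},{"offset":[0.013,0.0053,-0.19],"spin":0},{"offset":[0.013,0.0053,-0.22],"spin":0},{"offset":[0.013,0.0053,-0.24],"spin":0},{"offset":[0.013,0.0053,-0.253],"spin":0}]' 1
python3 -m crank '[{"offset":[0,0,0],"spin":0},{"offset":[0,0,0],"spin":0},{"offset":[0,0,0],"spin":0},{"offset":[0,0,0],"spin":0},{"offset":[0,0,0],"spin":0},{"offset":[0,0,0],"spin":0},{"offset":[0,0,0],"spin":0},{"offset":[0,0,0],"spin":0}]' 0 15
```

```text
clock: 12.87
eef_pos: [563.4, 222.4, 90.1]
eef_rot: [3.141, 0.01, -0.141]
wrist_force: [0.2, 0.1, -0.2]
finger_gap: 93.9
clock: 13.53
eef_pos: [563.8, 222.6, 91.0]
eef_rot: [-3.141, 0.009, -0.141]
wrist_force: [-0.9, 0.9, 6.1]
finger_gap: 55.8
```

```bash
python3 -m crank '[{"offset":[-0.004,0.0006,0.009],"spin":0},{"offset":[-0.0086,0.0012,0.018],"spin":0},{"offset":[-0.0172,0.0025,0.036],"spin":0},{"offset":[-0.0258,0.0037,0.054],"spin":0},{"offset":[-0.0344,0.005,0.072],"spin":0},{"offset":[-0.043,0.006,0.09],"spin":0},{"offset":[-0.05,0.007,0.11],"spin":0},{"offset":[-0.055,0.0075,0.13],"spin":0}]' 0 20
python3 -m crank '[{"offset":[0,-0.01,0.03],"spin":0},{"offset":[0,-0.02,0.06],"spin":0},{"offset":[0,-0.03,0.09],"spin":0},{"offset":[0,-0.03,0.1],"spin":0},{"offset":[0,-0.03,0.1],"spin":0},{"offset":[0,-0.03,0.1],"spin":0},{"offset":[0,-0.03,0.1],"spin":0},{"offset":[0,-0.03,0.1],"spin":0}]'
python3 - <<'E'
from h import *
p,E,s=shot("wrist","w6");print(s["eef_pos"],s["wrist_force"],s["finger_gap"],s["joints"])
E
```

```text
clock: 14.2
eef_pos: [507.4, 230.1, 222.4]
eef_rot: [3.141, 0.009, -0.141]
wrist_force: [0.7, -0.9, -2.8]
finger_gap: 56.2
clock: 14.87
eef_pos: [506.9, 200.4, 320.4]
eef_rot: [3.14, 0.012, -0.141]
wrist_force: [0.2, 0.3, -2.2]
finger_gap: 55.9
[506.92405941 200.41714896 320.3599241 ] [ 0.18697099  0.30800418 -2.18241465] 55.93984636031502 [0.3073599  0.23719054 1.3372925  0.00391034 1.5790055  2.01875285]
```

View pics/w6.png

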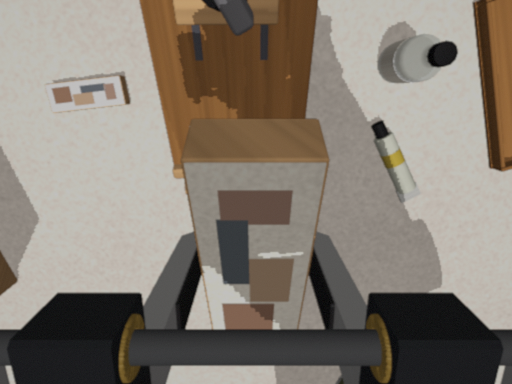

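The panel is held face up, still tilted with its upper end away from the robot. I'm carrying it to the tray and cross-checking the tray pose from the scene camera.

```bash
python3 -m crank '[{"offset":[0.006,-0.025,0],"spin":2},{"offset":[0.012,-0.05,0],"spin":4},{"offset":[0.018,-0.075,0],"spin":6},{"offset":[0.02,-0.1,0],"spin":8},{"offset":[0.023,-0.125,0],"spin":9},{"offset":[0.023,-0.15,0],"spin":9},{"offset":[0.023,-0.175,0],"spin":9},{"offset":[0.023,-0.2,0],"spin":9}]'
python3 -m crank '[{"offset":[0.006,-0.025,0],"spin":2},{"offset":[0.012,-0.05,0],"spin":4},{"offset":[0.018,-0.075,0],"spin":6},{"offset":[0.02,-0.1,0],"spin":8},{"offset":[0.023,-0.125,0],"spin":8.1},{"offset":[0.023,-0.15,0],"spin":8.1},{"offset":[0.023,-0.175,0],"spin":8.1},{"offset":[0.023,-0.197,0],"spin":8.1}]'
python3 - <<'E'
from h import *
t,Et,_=shot("scene","s7")
for d in manip.masks_of(t,"tray_in")[:2]:
    m=d["mask"].astype(np.uint8);c=max(cv2.findContours(m,0,2)[0],key=cv2.contourArea);P=cv2.approxPolyDP(c,4,True)[:,0]
    W=np.array([onz(t,Et,u,v,28) for u,v in P]);print(d["conf"],P.tolist(),np.round(W,1).tolist(),cv2.minAreaRect(W[:,:2].astype(np.float32)))
p,E,s=shot("wrist","w7");print(s["eef_pos"],s["eef_rot"],s["wrist_force"],s["finger_gap"])
for y,n in((.158,(553.6,-194.5)),):
    a=R.from_euler("z",y).as_matrix();C=np.array([[i*115,j*73.5,28] for i,j in((-1,-1),(-1,1),(1,1),(1,-1))])@a.T+[*n,0]
    I=[]
    for f,pp,EE in(("s7",t,Et),("w7",p,E)):
        im=cv2.imread(f"pics/{f}.png");cv2.polylines(im,[proj(pp,EE,C).astype(int)],True,(0,255,0),1);I.append(im)
    cv2.imwrite("pics/v7.png",cv2.resize(np.hstack(I),(800,300),interpolation=cv2.INTER_AREA))
E
```

```text
clock: 15.58
eef_pos: [529.8, -0.6, 319.7]
eef_rot: [3.14, 0.013, 0.017]
wrist_force: [0.4, 0.5, -2.7]
finger_gap: 56.0
clock: 16.25
eef_pos: [552.6, -198.9, 318.5]
eef_rot: [3.141, 0.015, 0.158]
wrist_force: [0.5, 0.0, -2.3]
finger_gap: 56.1
0.78 [[147, 224], [96, 262], [156, 337], [210, 287]] [[433.7, -144.3, 28.0], [461.9, -283.4, 28.0], [694.1, -251.7, 28.0], [664.3, -108.8, 28.0]] ((563.8978881835938, -197.97433471679688), (241.07809448242188, 145.74703979492188), 8.738024711608887)
[ 552.41579065 -200.0549073   318.09988217] [3.14113213 0.01558774 0.15524906] [ 0.3246061   0.39708763 -2.75278527] 55.883440349947186
```

View pics/v7.png

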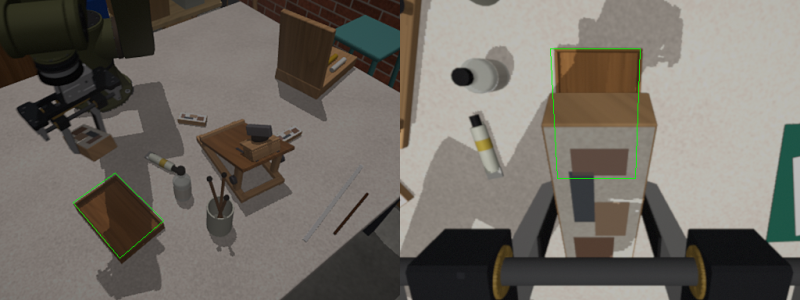

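The tray outline matches in both views. Lowering now, slowly near the floor with a light grip so the panel can pivot flat.

```bash
python3 -m crank '[{"offset":[0.002,0.004,-0.04],"spin":0},{"offset":[0.002,0.004,-0.08],"spin":0},{"offset":[0.002,0.004,-0.12],"spin":0},{"offset":[0.002,0.004,-0.16],"spin":0},{"offset":[0.002,0.004,-0.195],"spin":0},{"offset":[0.002,0.004,-0.225],"spin":0},{"offset":[0.002,0.004,-0.245],"spin":0},{"offset":[0.002,0.004,-0.258],"spin":0}]'
python3 -m crank '[{"offset":[0,0,-0.003],"spin":0},{"offset":[0,0,-0.006],"spin":0},{"offset":[0,0,-0.009],"spin":0},{"offset":[0,0,-0.012],"spin":0},{"offset":[0,0,-0.015],"spin":0},{"offset":[0,0,-0.018],"spin":0},{"offset":[0,0,-0.021],"spin":0},{"offset":[0,0,-0.024],"spin":0}]' 0 10
```

```text
clock: 17.07
eef_pos: [553.6, -192.8, 57.4]
eef_rot: [-3.14, 0.018, 0.157]
wrist_force: [0.0, -0.4, -2.9]
finger_gap: 55.7
clock: 17.73
eef_pos: [553.9, -192.9, 33.6]
eef_rot: [-3.14, 0.017, 0.157]
wrist_force: [1.8, -0.1, 0.4]
finger_gap: 56.1
```

Contact is light at 3 N and the panel is pivoting. Continuing down to about z = 14.

```bash
python3 -m crank '[{"offset":[0,0,-0.003],"spin":0},{"offset":[0,0,-0.006],"spin":0},{"offset":[0,0,-0.009],"spin":0},{"offset":[0,0,-0.012],"spin":0},{"offset":[0,0,-0.014],"spin":0},{"offset":[0,0,-0.016],"spin":0},{"offset":[0,0,-0.018],"spin":0},{"offset":[0,0,-0.0195],"spin":0}]' 0 8
python3 - <<'E'
from h import *
p,E,s=shot("wrist","w8");t,_,_=shot("scene","s8");a=cv2.imread("pics/w8.png");b=cv2.resize(cv2.imread("pics/s8.png")[150:390,40:360],(512,384))
cv2.imwrite("pics/v8.png",cv2.resize(np.hstack([a,b]),(800,300),interpolation=cv2.INTER_AREA))
E
```

```text
clock: 18.4
eef_pos: [553.9, -192.9, 13.9]
eef_rot: [-3.14, 0.018, 0.157]
wrist_force: [0.4, -0.2, -1.3]
finger_gap: 55.9
```

View pics/v8.png

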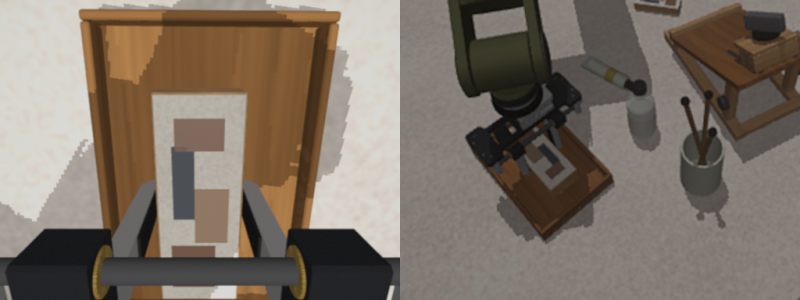

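The panel appears nearly flat and well inside the walls. Easing the grip first, then opening partway and rising.

```bash
python3 -m crank '[{"offset":[0,0,-0.001],"spin":0},{"offset":[0,0,-0.001],"spin":0},{"offset":[0,0,-0.001],"spin":0},{"offset":[0,0,-0.001],"spin":0},{"offset":[0,0,-0.001],"spin":0},{"offset":[0,0,-0.001],"spin":0},{"offset":[0,0,-0.001],"spin":0},{"offset":[0,0,-0.001],"spin":0}]' 0 3
python3 -m crank '[{"offset":[0,0,0],"spin":0},{"offset":[0,0,0],"spin":0},{"offset":[0,0,0],"spin":0},{"offset":[0,0,0],"spin":0},{"offset":[0,0,0],"spin":0},{"offset":[0,0,0],"spin":0},{"offset":[0,0,0],"spin":0},{"offset":[0,0,0],"spin":0}]' 0.8 3
python3 -m crank '[{"offset":[0,0,0.01],"spin":0},{"offset":[0,0,0.03],"spin":0},{"offset":[0,0,0.06],"spin":0},{"offset":[0,0,0.1],"spin":0},{"offset":[0,0,0.14],"spin":0},{"offset":[0,0,0.18],"spin":0},{"offset":[0,0,0.22],"spin":0},{"offset":[0,0,0.25],"spin":0}]'
python3 -m crank '[{"offset":[-0.03,0,0.03],"spin":0},{"offset":[-0.06,0,0.06],"spin":0},{"offset":[-0.09,0,0.06],"spin":0},{"offset":[-0.1,0,0.06],"spin":0},{"offset":[-0.1,0,0.06],"spin":0},{"offset":[-0.1,0,0.06],"spin":0},{"offset":[-0.1,0,0.06],"spin":0},{"offset":[-0.1,0,0.06],"spin":0}]'
python3 - <<'E'
from h import *
p,E,s=shot("wrist","w9");t,Et,_=shot("scene","s9")
for d in manip.masks_of(p,"panel_mid")[:3]:
    m=d["mask"].astype(np.uint8);c=max(cv2.findContours(m,0,2)[0],key=cv2.contourArea);P=cv2.approxPolyDP(c,4,True)[:,0]
    W=np.array([onz(p,E,u,v,36) for u,v in P]);print(round(d["conf"],2),m.sum(),np.round(W,1).tolist(),cv2.minAreaRect(W[:,:2].astype(np.float32)))
a=cv2.imread("pics/w9.png");b=cv2.resize(cv2.imread("pics/s9.png")[120:360,80:400],(512,384))
cv2.imwrite("pics/v9.png",cv2.resize(np.hstack([a,b]),(800,300),interpolation=cv2.INTER_AREA))
E
```

```text
clock: 19.17
eef_pos: [553.7, -192.9, 12.8]
eef_rot: [-3.14, 0.018, 0.157]
wrist_force: [0.5, -0.6, -1.4]
finger_gap: 56.3
clock: 19.83
eef_pos: [553.7, -192.9, 12.8]
eef_rot: [-3.14, 0.018, 0.157]
wrist_force: [0.3, -0.2, 0.9]
finger_gap: 75.3
clock: 20.5
eef_pos: [553.7, -192.9, 267.6]
eef_rot: [3.141, 0.015, 0.157]
wrist_force: [-0.2, 0.4, 0.0]
finger_gap: 75.1
clock: 21.17
eef_pos: [454.4, -192.7, 326.7]
eef_rot: [-3.141, 0.016, 0.158]
wrist_force: [0.5, 0.5, -0.1]
finger_gap: 75.3
0.89 572 [[377.5, 156.3, 36.0], [316.4, 161.4, 36.0], [346.5, 127.2, 36.0]] ((345.6590881347656, 143.13504028320312), (31.53839874267578, 61.27642822265625), 85.28324127197266)
0.81 5146 [[620.3, -155.3, 36.0], [474.1, -177.3, 36.0], [482.4, -229.9, 36.0], [626.4, -208.3, 36.0]] ((551.1656494140625, -192.64939880371094), (147.89691162109375, 53.35538864135742), 8.542891502380371)
```

View pics/v9.png

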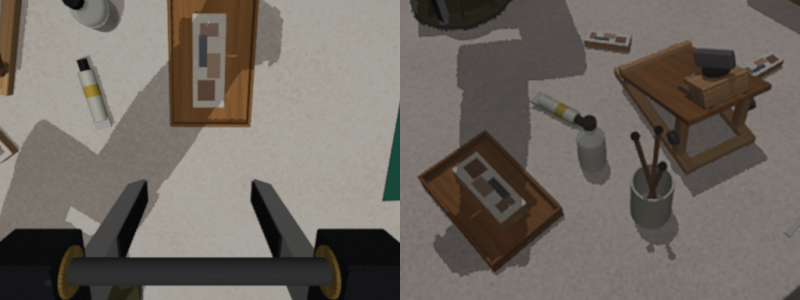

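The panel lies flat and face up in the tray at about (551,-193), a few mm from the tray's centre. The clamp is still up, the bystanders are in place and the arm is clear.

```bash
python3 -c "
from cell import manip
print(manip.sign_off())"
```

```text
the job is handed in; nothing more can be done
None
```

The painting is in the drying tray, flat and face up, and the job was handed in at about 21 s. `sign_off` reports no verdict, so what follows rests on my own measurements.

- **Knob and clamp:** I turned the knob clockwise to about 2.7 rad and slid the clamp up about 44 mm. Both were measured just before I lifted the painting. Neither was touched after that, and the last picture still shows the clamp up.
- **Painting:** I lifted it straight off the board and lowered it into the tray until it pivoted flat, with only about 3 N of contact, then released it there. It measured 148 x 53 mm at the expected height (true size 150 x 56). It sits about 3 mm from the tray's centre and is in line with the tray to within 0.5°.
- **Bystanders:** The bottle, brush jar and paint tube look to be where they were, though I judged this by eye.
- **End state:** The wrist force was about zero and the arm was clear of everything.

Two checks disagreed. My first fit of the easel was several pixels off, so I took a closer picture and refitted it. The tray's centre differed by about 10 mm in x between the top and scene cameras; I used the top camera's value because the wrist view matched it.

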